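# Snap the dust cap over the freshly coated sinker

### The job

One of the two coating nests on the bench holds the orange powder-coated sinker; the other holds a bare grey one. Pick up the blue dust cap by its white knob, put it on the nest with the orange sinker and press it straight down until both yellow clips snap over its rim and it lies on the seal, then keep pressing with about 10 N to bed the seal. Finish still holding the cap pressed down like that, without letting go, and leave the sinkers and everything else on the bench where they are.

Things in the scene. Friction and masses are not known exactly. Their poses are not given: they have to be found in the camera images.
- cap: blue round dust cap, about 120 g, standing on the bench: plate 84 mm across, 3 mm thick, lower edge bevelled, a step 44 mm across up to 10 mm, and in its centre an upright white round knob, 26 mm in diameter, from 10 to 65 mm above the underside; grip it near its top, about 50 mm above the underside, so that the fingers clear the clips. Origin: centre of its underside; z up along the knob
- nest_a: coating nest A, fixed: green plate 170 x 90 x 8 mm, long along its x; in its middle a round aluminium dish (72 mm outside, rim 30 mm and inner floor 22 mm above the bench, pocket 62 mm wide) under a black seal ring; a yellow spring clip at each x end. The cap goes on from above, centred, any yaw; seated, its underside is 42 mm above the bench or less. Origin: centre of the plate's underside, bench height
- nest_b: coating nest B, fixed: green plate 170 x 90 x 8 mm, long along its x; in its middle a round aluminium dish (72 mm outside, rim 30 mm and inner floor 22 mm above the bench, pocket 62 mm wide) under a black seal ring; a yellow spring clip at each x end. The cap goes on from above, centred, any yaw; seated, its underside is 42 mm above the bench or less. Origin: centre of the plate's underside, bench height
- seal_a: black seal ring of nest A, 76 mm across, 8 mm high, sprung: it gives way downward by 1 mm for each 4 N, at most 4 mm. Origin: centre of its underside, 34 mm above the bench when free (its top is then at 42 mm)
- seal_b: black seal ring of nest B, 76 mm across, 8 mm high, sprung: it gives way downward by 1 mm for each 4 N, at most 4 mm. Origin: centre of its underside, 34 mm above the bench when free (its top is then at 42 mm)
- clip_a_near (a joint): yellow sprung clip of nest A at the negative end of its x axis: 20 mm wide, hook tip 37 mm from the nest's centre, hook underside 46 and top of its 45 degree slope 58 mm above the bench. Value in m: 0 = at rest, hooked over a seated cap's rim; grows outward to 0.012 as the rim pushes it. Both together resist with up to 9 to 14 N until, cap underside 45 mm above the bench, they snap in and the force drops
- clip_a_far (a joint): yellow sprung clip of nest A at the positive end of its x axis: 20 mm wide, hook tip 37 mm from the nest's centre, hook underside 46 and top of its 45 degree slope 58 mm above the bench. Value in m: 0 = at rest, hooked over a seated cap's rim; grows outward to 0.012 as the rim pushes it. Both together resist with up to 9 to 14 N until, cap underside 45 mm above the bench, they snap in and the force drops
- clip_b_near (a joint): yellow sprung clip of nest B at the negative end of its x axis: 20 mm wide, hook tip 37 mm from the nest's centre, hook underside 46 and top of its 45 degree slope 58 mm above the bench. Value in m: 0 = at rest, hooked over a seated cap's rim; grows outward to 0.012 as the rim pushes it. Both together resist with up to 9 to 14 N until, cap underside 45 mm above the bench, they snap in and the force drops
- clip_b_far (a joint): yellow sprung clip of nest B at the positive end of its x axis: 20 mm wide, hook tip 37 mm from the nest's centre, hook underside 46 and top of its 45 degree slope 58 mm above the bench. Value in m: 0 = at rest, hooked over a seated cap's rim; grows outward to 0.012 as the rim pushes it. Both together resist with up to 9 to 14 N until, cap underside 45 mm above the bench, they snap in and the force drops
- sinker_coated: the orange powder-coated flat oval sinker, 42 x 24 x 8 mm, lying in the pocket of one of the two nests (which one varies). Origin: centre of its underside, long side along its x axis
- sinker_bare: bare grey flat oval sinker, 42 x 24 x 8 mm, lying in the other nest, to be left alone. Origin: centre of its underside
- sinker_spare: bystander: a third, bare grey sinker of the same size lying on the bench. Origin: centre of its underside
- pot: bystander: smooth brass melting pot, 110 mm across, 80 mm high. Origin: centre of its underside
- scoop: bystander: red powder-coated scoop, bowl 56 mm across and 26 mm high, handle 125 mm long. Origin: centre of the bowl's underside, handle along its negative x axis
- cutter: bystander: sprue cutter with two walnut handles, about 180 mm long, 65 mm wide, 16 mm high, lying along its x axis. Origin: near its middle, on the bench
- pin: bystander: steel mould pin 82 mm long, 14 mm high, lying along its x axis. Origin: near its middle, on the bench
Mind the look-alikes: they are no part of the job. What is shaped like the nest_a but pink is not meant.

How it is judged:
By the outcome, as a careful person would: the job done as asked, in the order asked, and still so for the second after the job is handed in, while the arm keeps its last pose, push and grip.
It also fails if it takes over 54 s, if anything falls off the work surface, if the arm or the gripper's body presses on something with over 40 N, if the wrist force passes 120 N, or if a joint passes its speed limit or range.

### The arm

A 6-joint arm with a two-finger parallel gripper is mounted at the origin on the work surface. World frame = base frame: x ahead of the robot, y to its left, z up, the work surface at z = 0. Lengths are in mm, angles in rad, forces in N, time in s.
With the tool pointing down it reaches from about 350 to 975 mm from the base axis. Payload 7.1 kg.
Tool frame: the origin (TCP) lies at the very end of the fingers, on their centre line; the grasp point (between the pads) lies 19 mm behind it; z points along the fingers, y is the line along which they close (so a half turn about z gives the same grasp; the last joint's range is limited). The gripper opens to 88 mm and grips with 3 to 60 N. Pads are 20 mm wide; open, the fingers measure 115 mm over their backs; the gripper's body (75 mm by 178 mm) begins 61 mm behind the grasp point.
Start: joints at [-0.019, 0.423, 1.63, -0, 1.089, -0.019], TCP at [624.984, 0.026, 222.675] pointing down, gripper open.
Joint ranges: [-3, 3], [-0.9, 2.11], [0.09, 2.58], [-1.31, 4.45], [0.11, 2.69], [-2.54, 2.54]. Speed limits (rad/s): [2.39, 2.39, 3.01, 3.14, 3.14, 3.14].

### API

Orientations are given as a rotation vector (axis times angle).
In Python, from workcell import ctrl gives the robot as it stands. The module is installed in compiled form; this text tells all that it offers.
- The arm moves only by the shell command python3 -m inch 'ROWS'. ROWS is JSON, a list of rows, each a list of 7 numbers: the shift along the tool's x, y, z scaled (see below), then the turn, a rotation vector about the tool's x, y, z scaled (see below), then the closure, from -1 (fully open) to 1 (shut). In form: [[tx, ty, tz, wx, wy, wz, hand], ...]. A call has 1 to 10 rows; each row is the pose to reach, as a shift and turn from the pose commanded when the call began, along the tool's axes at that moment; what a row does not reach only later rows make up. The controller multiplies each number of a shift by 0.15 m and each number of a turn by pi/4 rad. A row lasts 1/8 s, in which the tool goes at most 62.5 mm and 10.7 degrees, less where a joint would pass 70% of its speed; a pose out of reach is approached as far as the arm can. A call with a number of a shift or a turn outside -1 to 1 is refused whole. A call with a gripper value outside its range is refused whole. The fingers move at their own pace and stop on an object; the grip force is fixed at half the most. Time passes only in rows, so rows that repeat a pose let the fingers close. It gives the time, the measured TCP pose, the force, the opening and the grip force at its end, in the units of the state.
- ctrl.get_obs(): the state, without advancing time (a new reading comes with each control period).
- ctrl.get_image(name): name is "scene" or "side" or "wrist"; returns the picture (384x512x3 uint8, red, green, blue); there is no depth.
- ctrl.camera_params(name): a dict with "vfov" (degrees; the focal length in pixels is half the picture's height over the tangent of half this angle, whatever the lens; pixels are square), "cx", "cy" (the principal point, pixels), "eye" and "attitude" of the camera in the world; the wrist camera has in their place "tool_from_camera" (4x4, takes a point from camera to tool coordinates, whose origin is the TCP and whose axes are the flange's). Camera axes: x right, y up, looking along -z (the intrinsics and any distortion apply to the point x, -y, -z); pixel columns grow to the right and rows downward; lengths in mm; the calibration is good to about 2 mm. A picture is of the moment at which its call begins: read the wrist's pose just before it. camera_params takes no time and is no camera call.
- ctrl.close_job(): hands the job in; it is judged then, once.
The state is a dict: "t": time; "qpos": joint angles; "qvel": joint speeds; "joint_torque": joint torques, N m; "ee_pos": TCP position; "orientation": TCP orientation; "ft_force": force on the tool from outside, world axes, zero at the start; "moment": the same for the moment, N m; "width": finger opening in mm; "grasp_force": force on a finger pad.
Only numpy, scipy, OpenCV 4.12 (cv2) and the standard library are available. Lean on these libraries where they do the work, as an engineer would, in place of code of your own. Each camera call takes 0.05 s, during which the arm holds its last target. There are 200 camera calls.

## Working session

There is one attempt and no reset: what is moved stays moved. The work goes in short steps, Python scripts to look and compute and a shell command to move; the robot and the scene stay as the last step left them, time stands still between calls to the robot, and variables do not carry over. Pictures are saved under pics/ and viewed, at most 10 in all, crops included, and the job is handed in when it is done.

```bash
mkdir -p pics; python3 - <<'E'
from workcell import ctrl
import cv2
for n in ("scene","side","wrist"):
    p=ctrl.camera_params(n); print(n,p)
    cv2.imwrite(f"pics/{n}0.png",ctrl.get_image(n)[:,:,::-1])
o=ctrl.get_obs(); print(o)
E
```

```text
scene {'vfov': 47.49032453801354, 'cx': 256.57117151321967, 'cy': 184.0227791889047, 'eye': array([1855.42853424,   12.85217194, 1177.51812543]), 'attitude': array([0.6797666 , 0.65352105, 1.47043448])}
side {'vfov': 44.19228534221691, 'cx': 250.3370223138398, 'cy': 187.73630318860285, 'eye': array([  59.76944727, 1085.04398536, 1001.1566168 ]), 'attitude': array([ 0.24573597, -1.16335472, -2.45501051])}
wrist {'vfov': 69.75015828018795, 'cx': 260.70734188721644, 'cy': 189.206180043368, 'tool_from_camera': array([[ 7.21886380e-04,  9.59241534e-01,  2.82586551e-01,
         7.69057975e+01],
       [ 9.99999639e-01, -8.19145906e-04,  2.26028646e-04,
        -1.37097262e+00],
       [ 4.48295681e-04,  2.82586286e-01, -9.59241779e-01,
        -1.61632000e+02],
       [ 0.00000000e+00,  0.00000000e+00,  0.00000000e+00,
         1.00000000e+00]])}
{'t': 0.15, 'qpos': array([-1.89899126e-02,  4.23666855e-01,  1.63051197e+00, -2.21637190e-05,
        1.08860939e+00, -1.89903807e-02]), 'qvel': array([-4.86872260e-04, -2.82541206e-03, -2.48401856e-03,  6.72337608e-05,
       -1.02361203e-03,  1.37093308e-03]), 'joint_torque': array([ 9.52650989e-04, -5.44981134e+01, -2.73919362e+01,  6.45430083e-02,
        2.04369903e-02, -3.19723256e-05]), 'ee_pos': array([6.24560557e+02, 3.42882272e-02, 2.22080277e+02]), 'orientation': array([-2.22082993e+00, -2.22085382e+00,  1.32433612e-03]), 'ft_force': array([0.59583636, 0.2029998 , 0.3880147 ]), 'moment': array([-0.00800852, -0.00252982,  0.03837619]), 'grasp_force': 0.0, 'width': 87.62033646546443}
```

View pics/scene0.png

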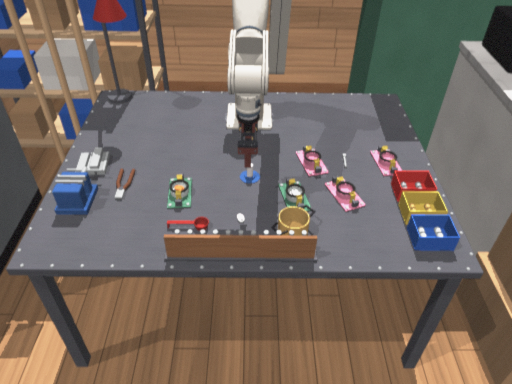

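View pics/wrist0.png

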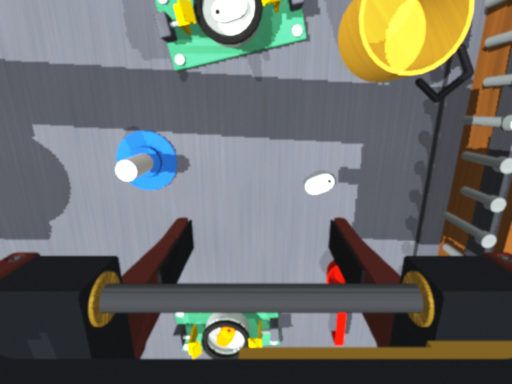

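The scene view shows the orange sinker's nest at about (179,190). The cap is at (250,177), and the grey sinker's nest is at (294,193), next to the pot. In the wrist view, the cap plate is centred at about (147,160) with the knob top at (127,170), and the orange nest is at about (226,337).

```bash
cat > h.py <<'E'
import numpy as np, cv2
from scipy.spatial.transform import Rotation as R
from workcell import ctrl
def cam(n):
    p=ctrl.camera_params(n); f=192/np.tan(np.radians(p["vfov"])/2)
    if n=="wrist":
        o=ctrl.get_obs(); T=p["tool_from_camera"]; A=R.from_rotvec(o["orientation"]).as_matrix()
        return f,p["cx"],p["cy"],A@T[:3,:3],o["ee_pos"]+A@T[:3,3]
    return f,p["cx"],p["cy"],R.from_rotvec(p["attitude"]).as_matrix(),np.array(p["eye"])
def back(c,u,v,z):
    f,cx,cy,A,e=c; d=A@np.array([(u-cx)/f,-(v-cy)/f,-1]); return (e+d*(z-e[2])/d[2])[:2].round(1)
def crop(n,out,u0,u1,v0,v1,s):
    im=ctrl.get_image(n)[v0:v1,u0:u1,::-1]; cv2.imwrite(out,cv2.resize(im,None,fx=s,fy=s,interpolation=cv2.INTER_CUBIC))
E
python3 - <<'E'
from h import *
s,w=cam("scene"),cam("wrist")
print("cap s",back(s,250,177,3),"knob s",back(s,252,163,65),"orange nest s",back(s,179,188,38), "wall", back(s,180,255,0),back(s,180,232,60))
print("cap w",back(w,147,160,3),"knob top w",back(w,127,170,65),"nest w",back(w,226,337,38),back(w,228,12,38))
a=cv2.imread("pics/scene0.png")[150:230,150:310]; b=cv2.imread("pics/wrist0.png")[110:210,90:200]
cv2.imwrite("pics/c1.png",cv2.resize(a,None,fx=5,fy=5,interpolation=cv2.INTER_CUBIC))
cv2.imwrite("pics/c2.png",cv2.resize(b,None,fx=5,fy=5,interpolation=cv2.INTER_CUBIC))
E
```

```text
cap s [465.9   8.9] knob s [450.2  16.6] orange nest s [ 578.6 -268.1] wall [ 882.7 -228.7] [ 830.8 -229.5]
cap w [463.8   7.2] knob top w [464.8   6.5] nest w [ 569.1 -264.4] [586.8 178.3]
```

View pics/c1.png

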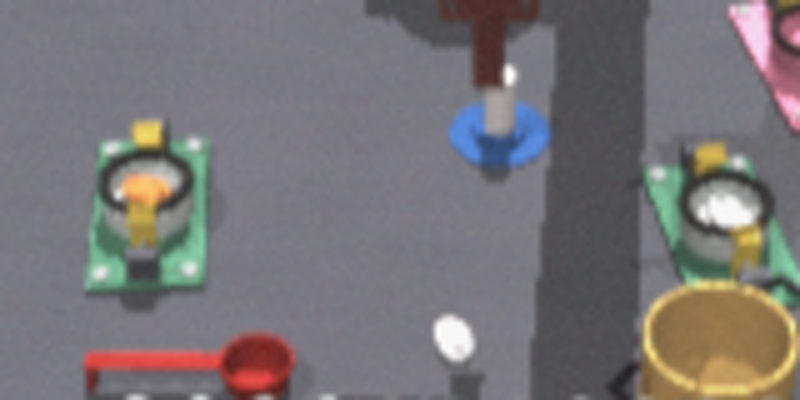

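View pics/c2.png

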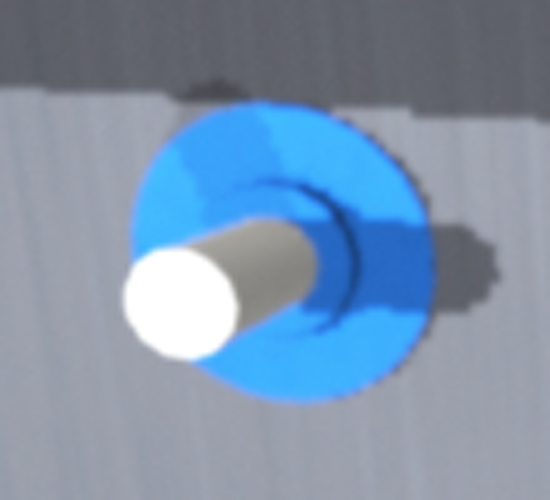

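The cap plate is centred at about (146.7,160.5) in the wrist view, which puts it at world (464,7). The orange nest is near (572,-266), with its long side roughly along world x. I'll move over the cap.

```bash
python3 -m inch '[[0.02,-0.4,0.2,0,0,0,-1],[0.03,-0.75,0.4,0,0,0,-1],[0.045,-1,0.6,0,0,0,-1],[0.045,-1,0.6,0,0,0,-1],[0.045,-1,0.6,0,0,0,-1]]'
python3 -m inch '[[0,-0.07,0,0,0,0,-1],[0,-0.07,0,0,0,0,-1],[0,-0.07,0,0,0,0,-1]]'
python3 - <<'E'
from h import *
w=cam("wrist"); im=ctrl.get_image("wrist"); cv2.imwrite("pics/w1.png",im[:,:,::-1])
print(ctrl.get_obs()["ee_pos"]); np.save("w1.npy",np.array(w,dtype=object),allow_pickle=True)
E
```

```text
t: 0.78
ee_pos: [476.5, 6.8, 133.3]
orientation: [2.22, 2.221, 0.002]
ft_force: [0.4, 0.6, -0.6]
width: 87.7
grasp_force: 0.0
t: 1.15
ee_pos: [465.1, 6.8, 133.0]
orientation: [2.221, 2.221, 0.001]
ft_force: [0.4, -0.2, -0.1]
width: 87.4
grasp_force: 0.0
[465.00751487   6.76724309 132.96126697]
```

View pics/w1.png

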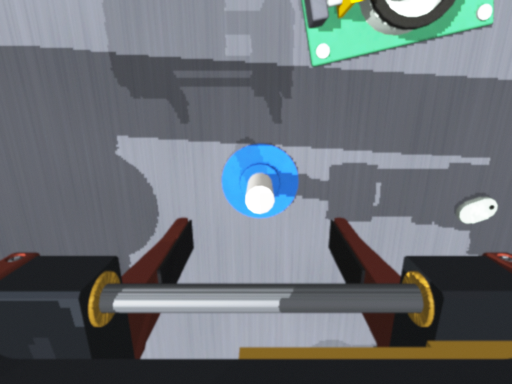

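The knob top at (260,200) and plate centre at (260,180) lie within about 1 mm of the tool axis. Next I descend, grip and lift.

```bash
python3 -m inch '[[0.005,0,0.3,0,0,0,-1],[0.005,0,0.55,0,0,0,-1],[0.005,0,0.68,0,0,0,-1],[0.005,0,0.68,0,0,0,-1],[0.005,0,0.68,0,0,0,1],[0.005,0,0.68,0,0,0,1],[0.005,0,0.68,0,0,0,1],[0.005,0,0.68,0,0,0,1],[0.005,0,0.68,0,0,0,1],[0.005,0,0.68,0,0,0,1]]'
```

```text
t: 2.45
ee_pos: [464.5, 7.5, 30.7]
orientation: [2.221, 2.221, -0.0]
ft_force: [0.4, 0.0, 0.0]
width: 31.5
grasp_force: 0.0
```

```bash
python3 -m inch '[[0,0,0,0,0,0,1],[0,0,0,0,0,0,1],[0,0,0,0,0,0,1],[0,0,0,0,0,0,1]]'; python3 -m inch '[[0,0,-0.1,0,0,0,1],[0,0,-0.3,0,0,0,1],[0,0,-0.6,0,0,0,1],[0,0,-0.8,0,0,0,1],[0,0,-0.8,0,0,0,1],[0,0,-0.8,0,0,0,1]]'
python3 - <<'E'
from h import *
w=cam("wrist"); im=ctrl.get_image("wrist"); cv2.imwrite("pics/w2.png",im[:,:,::-1])
E
```

```text
t: 2.95
ee_pos: [464.4, 7.5, 30.7]
orientation: [-2.221, -2.221, 0.0]
ft_force: [-0.5, -0.2, -0.6]
width: 25.5
grasp_force: 30.0
t: 3.7
ee_pos: [463.9, 7.5, 150.4]
orientation: [-2.221, -2.221, 0.0]
ft_force: [0.4, -0.9, -1.8]
width: 25.8
grasp_force: 30.0
```

View pics/w2.png

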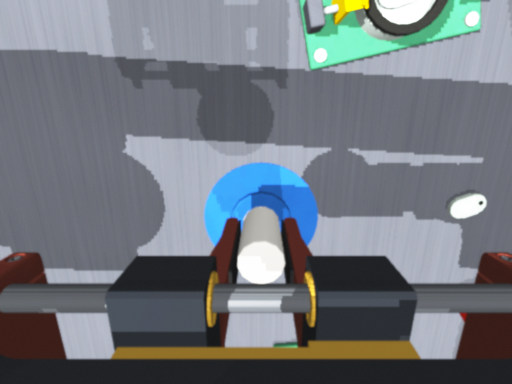

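The cap is held, and its plate is centred at column 261. I'll carry it to y≈-350 so that the orange nest shows clear of the cap in the wrist view.

```bash
python3 -m inch '[[-0.15,0.05,-0.1,0,0,0,1],[-0.45,0.15,-0.2,0,0,0,1],[-0.75,0.25,-0.2,0,0,0,1],[-1,0.36,-0.2,0,0,0,1]]'; python3 -m inch '[[-0.35,0.1,0,0,0,0,1],[-0.7,0.25,0,0,0,0,1],[-1,0.36,0,0,0,0,1]]';  python3 -m inch '[[-0.2,0,0,0,0,0,1],[-0.38,0,0,0,0,0,1],[-0.38,0,0,0,0,0,1],[-0.38,0,0,0,0,0,1],[-0.38,0,0,0,0,0,1]]'
python3 - <<'E'
from h import *
o=ctrl.get_obs();print(o["ee_pos"],o["orientation"],o["width"])
im=ctrl.get_image("wrist"); cv2.imwrite("pics/w3.png",cv2.resize(im[10:260,130:390,::-1],None,fx=2.4,fy=2.4,interpolation=cv2.INTER_CUBIC))
E
```

```text
t: 4.25
ee_pos: [518.0, -143.9, 179.3]
orientation: [-2.22, -2.219, 0.002]
ft_force: [-0.0, 0.9, -1.4]
width: 25.7
grasp_force: 30.0
t: 4.62
ee_pos: [572.3, -294.1, 178.5]
orientation: [-2.22, -2.219, 0.001]
ft_force: [0.2, 0.5, -1.3]
width: 25.6
grasp_force: 30.0
t: 5.25
ee_pos: [572.5, -348.4, 180.6]
orientation: [-2.22, -2.222, -0.0]
ft_force: [0.5, 0.3, -0.4]
width: 25.4
grasp_force: 30.0
[ 572.45196986 -348.37267337  180.58935052] [-2.21987732e+00 -2.22216738e+00 -2.94473831e-05] 25.4398972720661
```

View pics/w3.png

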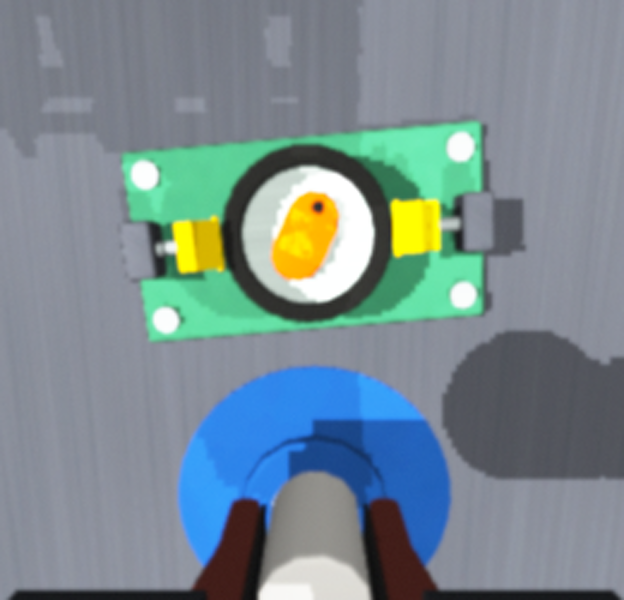

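The orange sinker is in this nest. In the crop the ring centre is at about (307.5,233). The cap plate spans columns 179–452 with its top edge at row 366.

```bash
python3 - <<'E'
from h import *
from scipy.optimize import least_squares
c=cam("wrist"); f,cx,cy,A,e=c
o=ctrl.get_obs(); At=R.from_rotvec(o["orientation"]).as_matrix()
pj=lambda P:(lambda q: np.stack([cx+f*q[:,0]/-q[:,2],cy-f*q[:,1]/-q[:,2]],1))((P-e)@A)
th=np.linspace(0,2*np.pi,721)
def circ(x,y,z,r): return pj(np.stack([x+r*np.cos(th),y+r*np.sin(th),z+0*th],1))
cr=lambda u,v:(130+u/2.4,10+v/2.4)
def rc(p):
    q=circ(p[0],p[1],152.5,42); return [q[:,0].min()-cr(179,0)[0],q[:,0].max()-cr(452,0)[0],q[:,1].min()-cr(0,366)[1]]
s=least_squares(rc,o["ee_pos"][:2]); print("cap",s.x,s.fun, "rel TCP",s.x-o["ee_pos"][:2])
def rn(p):
    q=circ(p[0],p[1],42,38); return [q[:,0].min()-cr(222,0)[0],q[:,0].max()-cr(392,0)[0],q[:,1].min()-cr(0,143)[1],q[:,1].max()-cr(0,322)[1]]
n=least_squares(rn,[572,-266]); print("nest",n.x,n.fun)
for u,v in [(123,154),(482,122),(484,312),(150,341)]: print(back(c,*cr(u,v),8))
d=n.x-s.x; print("move world",d,"tool xy units",(At.T@[*d,0])[:2]/150)
E
```

```text
cap [ 571.67839098 -349.99945882] [ 0.14352692 -0.14340734 -0.01597846] rel TCP [-0.85522479 -1.55872752]
nest [ 567.99521801 -271.81646238] [-0.92847836  0.92818733 -0.53377899  0.69099959]
[ 481.3 -235. ]
[ 648.8 -221. ]
[ 656.2 -308.2]
[ 488. -323.]
move world [-3.68317297 78.18299645] tool xy units [ 0.52124635 -0.02398762]
```

```bash
python3 -m inch '[[0.15,-0.01,0,0,0,0,1],[0.4,-0.02,0,0,0,0,1],[0.52,-0.024,0.1,0,0,0,1],[0.52,-0.024,0.3,0,0,0,1],[0.52,-0.024,0.5,0,0,0,1],[0.52,-0.024,0.55,0,0,0,1],[0.52,-0.024,0.55,0,0,0,1],[0.52,-0.024,0.55,0,0,0,1]]'
python3 - <<'E'
from h import *
o=ctrl.get_obs();print(o["ee_pos"],o["ft_force"],o["width"])
a=ctrl.get_image("wrist")[:,:,::-1]; cv2.imwrite("pics/w4.png",cv2.resize(a[60:300,110:410],None,fx=2.5,fy=2.5,interpolation=cv2.INTER_CUBIC))
E
```

```text
t: 6.3
ee_pos: [569.6, -271.8, 99.2]
orientation: [2.22, 2.22, 0.001]
ft_force: [-0.6, -0.1, 0.1]
width: 26.0
grasp_force: 30.0
[ 569.60326697 -271.78437058   99.21263063] [-0.5974098  -0.11833361  0.13790572] 25.96135857031709
```

View pics/w4.png

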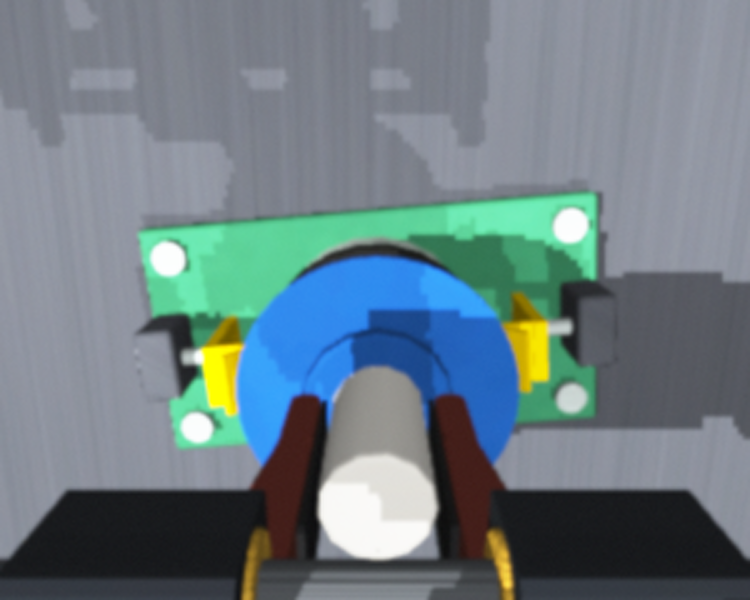

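The cap sits centred between the clips, and the ring's far edge at about row 247 matches the prediction. I'll press down slowly.

```bash
python3 -m inch '[[0,0,0.04,0,0,0,1],[0,0,0.07,0,0,0,1],[0,0,0.09,0,0,0,1],[0,0,0.1,0,0,0,1],[0,0,0.11,0,0,0,1],[0,0,0.11,0,0,0,1]]'; python3 -m inch '[[0,0,0.01,0,0,0,1],[0,0,0.02,0,0,0,1],[0,0,0.02,0,0,0,1]]';python3 -m inch '[[0,0,0.01,0,0,0,1],[0,0,0.02,0,0,0,1],[0,0,0.02,0,0,0,1]]'
```

```text
t: 7.1
ee_pos: [569.0, -271.5, 81.7]
orientation: [2.221, 2.221, 0.0]
ft_force: [-0.2, -0.3, -0.8]
width: 25.5
grasp_force: 30.0
t: 7.48
ee_pos: [569.6, -271.9, 79.6]
orientation: [2.22, 2.22, 0.001]
ft_force: [-0.4, -0.2, 4.6]
width: 25.2
grasp_force: 30.0
t: 7.85
ee_pos: [570.1, -272.2, 77.3]
orientation: [2.219, 2.219, 0.001]
ft_force: [-1.4, -1.2, 10.3]
width: 25.2
grasp_force: 30.0
```

```bash
python3 -m inch '[[0,0,0.01,0,0,0,1],[0,0,0.015,0,0,0,1],[0,0,0.015,0,0,0,1]]'; python3 -m inch '[[0,0,0.01,0,0,0,1],[0,0,0.01,0,0,0,1],[0,0,0.01,0,0,0,1]]'
```

```text
t: 8.22
ee_pos: [568.6, -271.3, 73.0]
orientation: [-2.221, -2.221, 0.0]
ft_force: [-0.1, -0.7, -1.5]
width: 25.5
grasp_force: 30.0
t: 8.6
ee_pos: [568.7, -271.4, 71.9]
orientation: [-2.221, -2.221, 0.0]
ft_force: [-1.3, -0.1, 1.3]
width: 25.4
grasp_force: 30.0
```

The clips snapped: the force rose to 10 N and then dropped. Now I'll bed the seal.

```bash
python3 -m inch '[[0,0,0.01,0,0,0,1],[0,0,0.01,0,0,0,1],[0,0,0.01,0,0,0,1]]'; python3 -m inch '[[0,0,0.01,0,0,0,1],[0,0,0.01,0,0,0,1],[0,0,0.01,0,0,0,1]]'
```

```text
t: 8.98
ee_pos: [568.8, -271.4, 70.8]
orientation: [-2.221, -2.221, 0.0]
ft_force: [-2.1, 1.4, 5.3]
width: 25.7
grasp_force: 30.0
t: 9.35
ee_pos: [568.9, -271.5, 69.8]
orientation: [2.221, 2.221, -0.0]
ft_force: [-3.7, 1.4, 10.4]
width: 25.0
grasp_force: 30.0
```

```bash
python3 -m inch '[[0,0,0,0,0,0,1],[0,0,0,0,0,0,1],[0,0,0,0,0,0,1],[0,0,0,0,0,0,1]]'; python3 - <<'E'
from h import *
a=ctrl.get_image("wrist")[:,:,::-1]; cv2.imwrite("pics/w5.png",cv2.resize(a[60:300,110:410],None,fx=2.5,fy=2.5,interpolation=cv2.INTER_CUBIC))
o=ctrl.get_obs();print(o["ee_pos"],o["ft_force"],o["moment"])
E
```

```text
t: 9.85
ee_pos: [568.9, -271.5, 69.8]
orientation: [2.221, 2.222, -0.0]
ft_force: [-3.7, 1.6, 9.0]
width: 25.4
grasp_force: 30.0
[ 568.84411804 -271.46299472   69.80325342] [-3.55110517  1.66654758  9.92129355] [0.31914675 0.80312585 0.0217074 ]
```

View pics/w5.png

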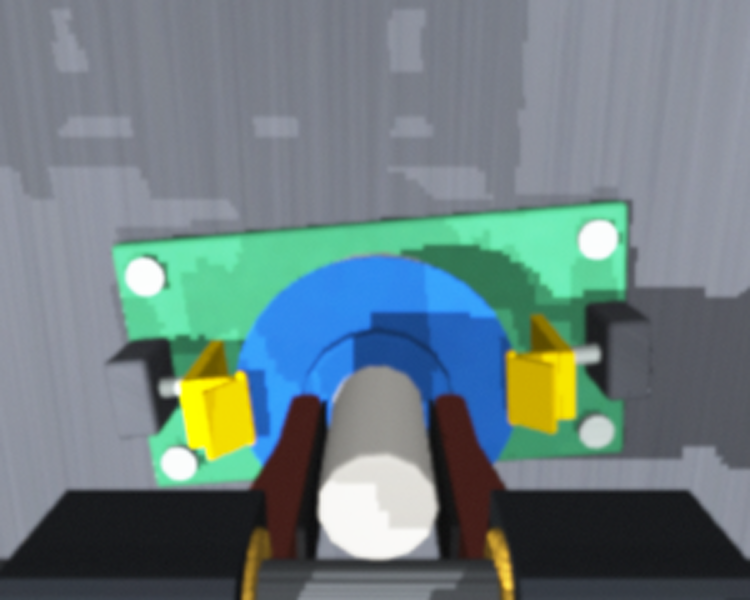

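Both yellow clips are hooked over the cap's rim, at about (225,400) and (540,385). The push is steady at about 10 N, so I'm handing the job in.

```bash
python3 -c "
from workcell import ctrl
print(ctrl.close_job())"
```

```text
the job is handed in; nothing more can be done
None
```

The cap is on the orange sinker's nest with both clips snapped over its rim, and I handed the job in with the arm still gripping it and pressing at about 10 N (readings of 9–10.4 N).

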